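# Put the tokens back in their labelled bays and shut the case

## Task

Put the large maple meeple and the silver ring token back in the metal case, each lying flat in the bay whose label plate shows its shape, then slide the case's cover fully shut over them. Set the two pieces down rather than dropping them, and leave the other things on the table where they are.

Things in the scene. Friction and masses are not known exactly. Their poses are not given: they have to be found in the camera images.
- case: fixed gunmetal token case, 310 x 310 mm, 36 mm high (side rails 46); origin at the centre of its underside, +x from the label ledge (robot's side) to the closed rear. Three open bays side by side, centres at x = -45 mm, y = -98, 0, +98 mm, each 112 mm (x) by 94 mm (y) inside, floor 6 mm above the table, walls 4 mm thick with tops at 36 mm.
- cover (a joint): the case's flat sliding cover (294 mm wide, 122 mm long, underside 38 mm and top 43 mm above the table): 0 = fully shut over the bays, grows as it slides along the case's +x, 0.13 m = fully open over the rear; it starts open and clear of the bays and takes about 2 N to slide
- cover_bar (a point): centre of the steel pull bar that stands on the cover, 54 mm above the table: a bar 10 mm thick along the case's x, 80 mm long along its y, 22 mm high (43 to 65 mm above the table); moves with the cover
- label_meeple: aluminium label plate 42 x 74 x 3 mm on the case's front ledge with a dark outline of a meeple; origin at the centre of its underside, 36 mm above the table; axes parallel to the case's. Its bay lies straight behind it: bay centre 85 mm from this origin along +x, bay floor 30 mm below it
- label_ring: aluminium label plate 42 x 74 x 3 mm on the case's front ledge with a dark outline of a ring; origin at the centre of its underside, 36 mm above the table; axes parallel to the case's. Its bay lies straight behind it: bay centre 85 mm from this origin along +x, bay floor 30 mm below it
- label_stopper: aluminium label plate 42 x 74 x 3 mm on the case's front ledge with a dark outline of a bottle stopper; origin at the centre of its underside, 36 mm above the table; axes parallel to the case's. Its bay lies straight behind it: bay centre 85 mm from this origin along +x, bay floor 30 mm below it. Its bay stays empty
- meeple: the large flat maple meeple (figure), lying flat: 101 mm long (head at +x, feet at -x), 76 mm wide over the arms, 72 mm over the feet, 22 mm thick; origin on its underside at the middle of the waist. The straight-sided waist, 40 mm wide across y, runs from x = -16 to +19 mm: grip there. It fits a bay only lengthwise, head either way, either face up
- ring: the tarnished silver ring token, lying flat: 68 mm outside, 44 mm hole, 16 mm high; origin at the centre of its underside, z along its axis. The band is 12 mm wide
- die: a large cream resin die, 45 mm cube; origin at the centre of its underside; leave alone
- small_meeple: a small standing maple meeple, 52 mm tall; origin at the centre of its underside; leave alone
- vial: a clear glass vial with its cobalt stopper in it, 46 mm across, 94 mm tall; origin at the centre of its underside; leave alone
- card_box: a card box, 92 x 67 x 24 mm; origin at the centre of its underside; leave alone
- mug: a terracotta mug, 80 mm across, 90 mm tall; origin at the centre of its underside; leave alone
- pawn: a dark turned wooden pawn, 42 mm across, 76 mm tall; origin at the centre of its underside; leave alone
Not all that is in view belongs to the job. What is shaped like the ring but pink or turquoise is not meant. What is shaped like the meeple but red is not meant.

How it is judged:
By the outcome, as a careful person would: the job done as asked, in the order asked, and still so for the second after the job is handed in, with the robot touching nothing.
It also fails if it takes over 72 s, if anything falls off the work surface, if the arm or the gripper's body presses on something with over 40 N, if the wrist force passes 120 N, or if a joint passes its speed limit or range.

## Robot

A 6-joint arm with a two-finger parallel gripper is mounted at the origin on the work surface. World frame = base frame: x ahead of the robot, y to its left, z up, the work surface at z = 0. Lengths are in m, angles in rad, forces in N, time in s.
With the tool pointing down it reaches from about 0.375 to 0.9 m from the base axis. Payload 3.1 kg.
Tool frame: the origin (TCP) lies at the centre of the arm's flange, where the gripper is bolted on; the fingertips stand 182 mm ahead of it and the grasp point (between the pads) lies manip.grip_point_offset ahead of it (manip.grip_point_offset is the distance from the TCP to the grasp point, in m); z points along the fingers, y is the line along which they close (so a half turn about z gives the same grasp; the last joint's range is limited). The gripper opens to 87 mm and grips with 3 to 60 N. Pads are 19 mm wide; open, the fingers measure 117 mm over their backs; the gripper's body (75 mm by 190 mm) begins 51 mm behind the grasp point.
Start: joints at [-1.504, 0.527, 1.433, -0, 1.181, -0.178], TCP at [0.152, -0.606, 0.405] pointing down, gripper open.
Joint ranges: [-3.08, 3.08], [-0.75, 2.2], [0.22, 2.44], [-1.43, 4.57], [0, 2.65], [-2.85, 2.85]. Speed limits (rad/s): [2.79, 2.79, 3.14, 3.14, 3.14, 3.14].

## Interface

Orientations are given as a rotation vector (axis times angle).
In Python, from plant import sensors, cams, manip gives the robot as it stands.
- The arm moves only by the shell command python3 -m jog 'ROWS' [FORCE]. ROWS is JSON, a list of rows, each a list of 5 numbers: the closure, from -1 (fully open) to 1 (shut), then the shift along the tool's x, y, z in mm, then the turn about the tool's z in rad. In form: [[jaw, dx, dy, dz, spin], ...]. A call has 1 to 5 rows; each row shifts and turns the commanded pose from where the row before left it, along the tool's axes as they then stand; what a row does not reach is not made up. A row lasts 1/8 s, in which the tool goes at most 62.5 mm and 10.7 degrees, less where a joint would pass 70% of its speed; a pose out of reach is approached as far as the arm can. A call is refused whole if a number of a shift passes 62.5 or a number of a turn 0.188, either way. A call with a gripper value outside its range is refused whole. The fingers move at their own pace and stop on an object; FORCE is the grip in N (left out, the last holds). Time passes only in rows, so rows that do not move let the fingers close. It gives the time, the measured TCP pose, the force, the opening and the grip force at its end, in the units of the state.
- sensors.observe(): the state, without advancing time (a new reading comes with each control period).
- cams.capture(name): name is "scene" or "side" or "wrist"; returns the picture (480x640x3 uint8, blue, green, red); there is no depth.
- cams.camera_model(name): a dict with "intrinsics" (3x3 intrinsics, pixels), "k1" (the pictures are not rectified: a ray, as slopes to the right and down, at radius r is drawn at 1 + k1 r^2 times it, then the intrinsics apply), "camera_from_world" (4x4, takes a point from world to camera coordinates). Camera axes: x right, y down, z forward; pixel columns grow to the right and rows downward; lengths in m; the calibration is good to about 2 mm. A picture is of the moment at which its call begins: read the wrist's pose just before it. camera_model takes no time and is no camera call; for the wrist camera it gives the pose at the moment of the call.
- manip.hand_in(): hands the job in; it is judged then, once.
The state is a dict: "time": time; "q": joint angles; "qvel": joint speeds; "joint_torque": joint torques, N m; "tool_pos": TCP position; "tcp_rot": TCP orientation; "wrist_force": force on the tool from outside, world axes, zero at the start; "wrist_torque": the same for the moment, N m; "opening": finger opening in m; "grip_force": force on a finger pad.
Only numpy, scipy, OpenCV 4.12 (cv2) and the standard library are available. Lean on these libraries where they do the work, as an engineer would, in place of code of your own. Each camera call takes 0.05 s, during which the arm holds its last target. There are 200 camera calls.

## Working session

There is one attempt and no reset: what is moved stays moved. The work goes in short steps, Python scripts to look and compute and a shell command to move; the robot and the scene stay as the last step left them, time stands still between calls to the robot, and variables do not carry over. Pictures are saved under pics/ and viewed, at most 13 in all, crops included, and the job is handed in when it is done.

```bash
mkdir -p pics; ls; cat > h.py <<'E'
import numpy as np, cv2
from plant import sensors, cams, manip
from scipy.spatial.transform import Rotation as R
def rays(m,px):
    K=np.array(m["intrinsics"]);k=m["k1"]
    px=np.atleast_2d(np.array(px,float))
    d=np.c_[(px[:,0]-K[0,2])/K[0,0],(px[:,1]-K[1,2])/K[1,1]]
    u=d.copy()
    for _ in range(30): u=d/(1+k*(u**2).sum(1,keepdims=True))
    T=np.array(m["camera_from_world"]);Rm=T[:3,:3];c=-Rm.T@T[:3,3]
    return c,np.c_[u,np.ones(len(u))]@Rm
def onplane(m,px,z):
    c,r=rays(m,px); return c+r*((z-c[2])/r[:,2:3])
def tri(m1,p1,m2,p2):
    c1,r1=rays(m1,p1);c2,r2=rays(m2,p2);out=[]
    for a,b in zip(r1,r2):
        s=np.linalg.lstsq(np.c_[a,-b],c2-c1,rcond=None)[0]
        A=c1+a*s[0];B=c2+b*s[1];out.append(np.r_[(A+B)/2,np.linalg.norm(A-B)])
    return np.array(out)
E
python3 - <<'E'
from h import *
for n in("scene","side","wrist"):
    m=cams.camera_model(n);im=cams.capture(n);cv2.imwrite(f"pics/{n}0.png",im)
    T=np.array(m["camera_from_world"]);print(n,-T[:3,:3].T@T[:3,3],m["k1"],m["intrinsics"][0][0])
print(manip.grip_point_offset,sensors.observe())
E
```

```text
pics
scene [1.06294664 0.68892007 1.39113776] 0.04496514058786455 565.6312959928607
side [1.44964408 1.21277775 1.3794067 ] 0.05881527575827858 580.2771685802657
wrist [ 0.21685872 -0.59050206  0.38359937] -0.004425173544353264 382.50537203011703
0.1635 {'time': 0.15, 'q': array([-1.50450569e+00,  5.28268041e-01,  1.43360358e+00, -1.97699330e-05,
        1.18138862e+00, -1.78528321e-01]), 'qvel': array([-9.83720131e-05, -2.16007473e-03, -2.93748079e-03, -6.05252814e-04,
        1.02168308e-03,  7.56474225e-04]), 'joint_torque': array([ 5.17417338e-04, -4.40429628e+01, -1.76843011e+01,  6.32848777e-02,
        5.52776526e-02, -1.00991729e-04]), 'tool_pos': array([ 0.15147976, -0.60609943,  0.4039881 ]), 'tcp_rot': array([-3.11643012e+00, -3.83409355e-01, -1.18185788e-04]), 'wrist_force': array([-0.3730095 ,  0.85811175, -0.17658982]), 'wrist_torque': array([-0.02963806, -0.0377836 , -0.02221232]), 'grip_force': 0.0, 'opening': 0.08656745231287212}
```

View pics/scene0.png

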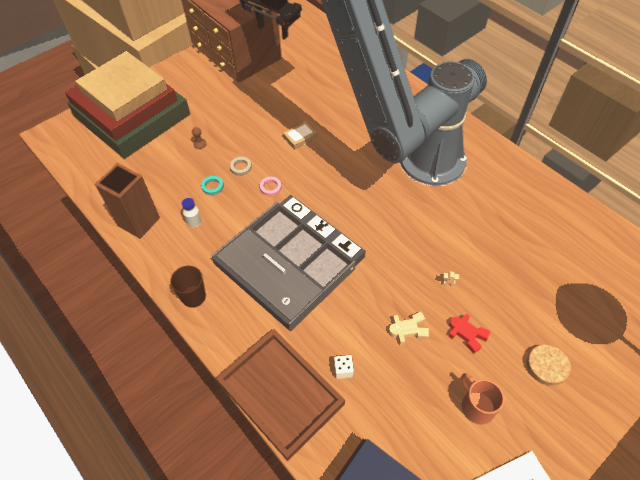

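View pics/side0.png

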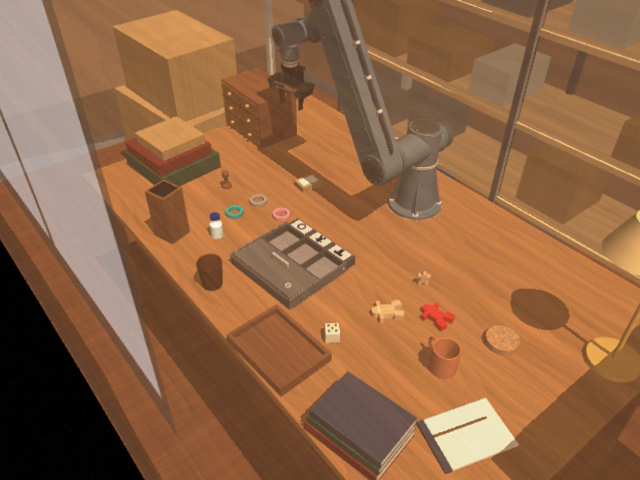

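The scene picture shows these candidates:
- Ring: silver-grey (241,166), turquoise (212,185), pink (270,186). I choose (241,166).
- Meeple: large maple (408,327), red (468,331), small maple (450,278). I choose (408,327).
- Labels: ring (297,207), meeple (321,226), stopper (346,245). The bays lie behind them.

Side view: ring (259,200), meeple (388,311).

```bash
python3 - <<'E'
from h import *
S=cv2.imread("pics/scene0.png");D=cv2.imread("pics/side0.png")
ms,md=cams.camera_model("scene"),cams.camera_model("side")
def seg(im,c,w,f):
    x,y=c;h=cv2.cvtColor(im,cv2.COLOR_BGR2HSV)[y-w:y+w,x-w:x+w].astype(int)
    m=f(h).astype(np.uint8);n,l,s,ce=cv2.connectedComponentsWithStats(m)
    i=1+np.argmax(s[1:,4]);M=np.zeros(im.shape[:2],np.uint8);M[y-w:y+w,x-w:x+w]=(l==i)
    return M,s[i,4],ce[i]+[x-w,y-w]
for n,im,c1,c2 in(("s",S,(241,166),(408,327)),("d",D,(259,200),(388,311))):
    for c in(c1,c2,(c1[0]+8,c1[1]+1)):print(n,c,cv2.cvtColor(im,cv2.COLOR_BGR2HSV)[c[1],c[0]],cv2.cvtColor(im,cv2.COLOR_BGR2HSV)[c[1]+16,c[0]+3])
print("base rough", onplane(ms,[(241,166),(408,327),(297,207),(321,226),(346,245),(270,186),(212,185),(450,278),(468,331),(275,262)],0.02).round(3))
print(onplane(md,[(259,200),(388,311)],.02).round(3))
A=cv2.resize(S[140:280,190:390],None,fx=3,fy=3,interpolation=2)
B=cv2.resize(S[260:360,380:500],None,fx=3,fy=3,interpolation=2)
o=np.zeros((420+170,800,3),np.uint8);o[:420,:600]=A
o=np.zeros((600,800,3),np.uint8);o[:420,:600]=A;B2=cv2.resize(B,None,fx=.55,fy=.55);o[420:420+B2.shape[0],:B2.shape[1]]=B2
E2=cv2.resize(D[180:220,240:300],None,fx=4,fy=4);o[425:585,220:460]=E2
E3=cv2.resize(D[285:335,365:445],None,fx=3.5,fy=3.5);o[422:597,480:760]=E3
cv2.imwrite("pics/crop1.png",o)
E
```

```text
s (241, 166) [ 13 149 231] [ 13 153 217]
s (408, 327) [ 26  77 247] [ 13 151 228]
s (249, 167) [ 18  71 217] [ 13 150 225]
d (259, 200) [ 13 165 202] [ 13 167 185]
d (388, 311) [ 16 137 239] [ 13 166 195]
d (267, 201) [ 13 157 188] [ 13 163 195]
base rough [[ 0.487 -0.377  0.02 ]
 [ 0.492  0.36   0.02 ]
 [ 0.458 -0.134  0.02 ]
 [ 0.45  -0.034  0.02 ]
 [ 0.44   0.064  0.02 ]
 [ 0.468 -0.252  0.02 ]
 [ 0.6   -0.375  0.02 ]
 [ 0.299  0.334  0.02 ]
 [ 0.383  0.47   0.02 ]
 [ 0.628 -0.027  0.02 ]]
[[ 0.488 -0.371  0.02 ]
 [ 0.496  0.37   0.02 ]]
```

View pics/crop1.png

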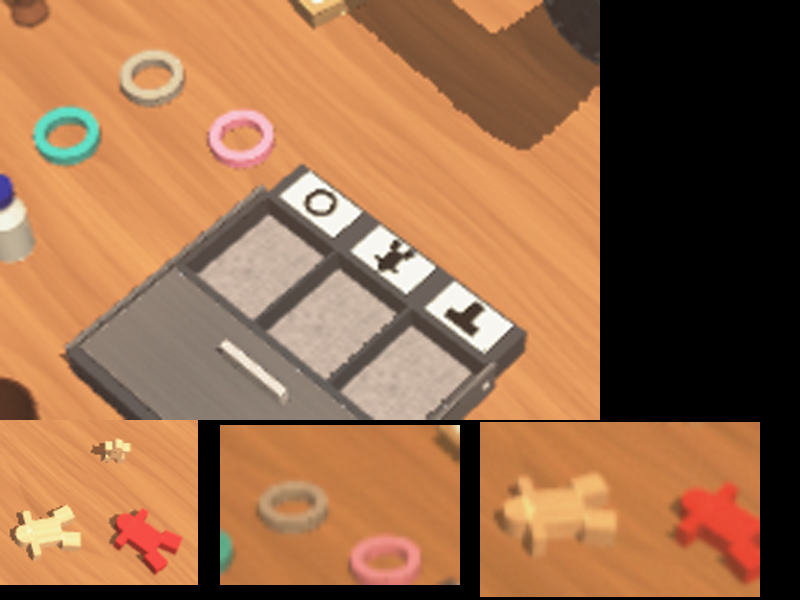

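The crop confirms the choice: the silver-grey ring is at scene (241,166), between turquoise and pink. The plain maple meeple is at (408,327), with its head to the left. The label order is ring, meeple, stopper. I'll move towards the ring first.

```bash
python3 -m jog '[[-1,55,-20,0,0],[-1,55,-20,0,0],[-1,55,-20,0,0],[-1,55,-20,0,0],[-1,55,-20,0,0]]' 20; cat >> h.py <<'E'
def snap(name,tag):
    m=cams.camera_model(name);im=cams.capture(name);cv2.imwrite(f"pics/{tag}.png",im)
    np.save(f"pics/{tag}.npy",m,allow_pickle=True);return m,im
def load(tag): return np.load(f"pics/{tag}.npy",allow_pickle=True).item(),cv2.imread(f"pics/{tag}.png")
E
python3 - <<'E'
from h import *
m,im=snap("wrist","w1")
T=np.array(m["camera_from_world"]);print(T.round(3),sensors.observe()["tool_pos"],m["intrinsics"])
E
```

```text
time: 0.78
tool_pos: [0.3954, -0.4414, 0.4045]
tcp_rot: [-3.118, -0.383, 0.0]
wrist_force: [-0.4, -0.6, -0.3]
opening: 0.087
grip_force: 0.0
[[ 0.241 -0.97  -0.    -0.525]
 [-0.94  -0.234  0.248  0.238]
 [-0.241 -0.06  -0.969  0.458]
 [ 0.     0.     0.     1.   ]] [ 0.40023842 -0.43692935  0.40458319] [[382.50537203   0.         320.37428198]
 [  0.         382.50537203 239.38525453]
 [  0.           0.           1.        ]]
```

```bash
python3 -m jog '[[-1,20,-20,40,0],[-1,20,-20,40,0],[-1,0,0,0,0]]'; python3 - <<'E'
from h import *
m,im=snap("wrist","w2")
print(sensors.observe()["tool_pos"])
a=cv2.imread("pics/w1.png")
cv2.imwrite("pics/v1.png",np.hstack([cv2.resize(a,(400,300)),cv2.resize(im,(400,300))]))
for t in("w1","w2"):
    M,i=load(t);c,r=None,None
    T=np.array(M["camera_from_world"]);K=np.array(M["intrinsics"])
    p=T[:3]@np.array([.487,-.377,.016,1]);print(t,(K@(p/p[2]))[:2])
E
```

```text
time: 1.2
tool_pos: [0.4229, -0.3914, 0.3215]
tcp_rot: [-3.109, -0.387, 0.007]
wrist_force: [0.0, -0.4, 0.2]
opening: 0.0875
grip_force: 0.0
[ 0.42319217 -0.3934319   0.32351537]
w1 [275.08436774  99.16009172]
w2 [325.23085119 142.19339738]
```

View pics/v1.png

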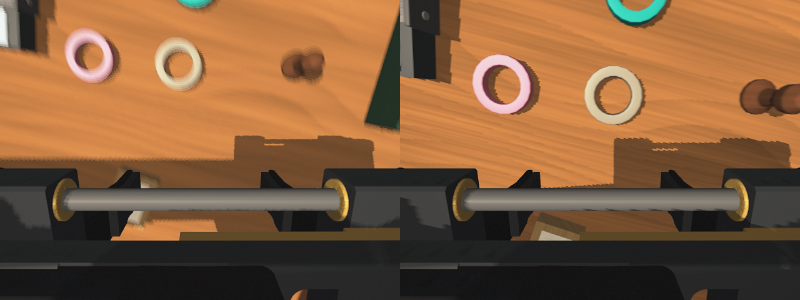

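The wrist view (right half) shows the silver ring at about (341,152) full scale, pink to its left, and the pawn well to the right. The left half is motion-blurred. Next I'll segment and triangulate.

```bash
cat >> h.py <<'E'
def blob(im,c,w,f):
    x,y=c;x0,y0=max(x-w,0),max(y-w,0);h=cv2.cvtColor(im,cv2.COLOR_BGR2HSV)[y0:y+w,x0:x+w].astype(int)
    m=f(h).astype(np.uint8);cs,_=cv2.findContours(m,cv2.RETR_EXTERNAL,cv2.CHAIN_APPROX_NONE)
    k=max(cs,key=cv2.contourArea);return k.reshape(-1,2)+[x0,y0]
silver=lambda h:(h[...,1]<118)&(h[...,0]>8)&(h[...,0]<40)&(h[...,2]>60)
E
python3 - <<'E'
from h import *
e={}
for t,c,w in(("w2",(341,152),75),):
    m,im=load(t);k=blob(im,c,w,silver);e[t]=cv2.fitEllipse(k)[0];print(t,cv2.fitEllipse(k),len(k))
    P=onplane(m,k,.016)[:,:2];print("plane",cv2.minEnclosingCircle(P.astype(np.float32)))
for n,c,w,f in(("scene",(241,166),17,silver),("side",(259,200),14,lambda h:(h[...,1]<135))):
    im=cv2.imread(f"pics/{n}0.png");k=blob(im,c,w,f);e[n]=cv2.fitEllipse(k)[0];print(n,cv2.fitEllipse(k),len(k))
m2=load("w2")[0]
for n in("scene","side"):print(tri(m2,[e["w2"]],cams.camera_model(n),[e[n]]).round(4))
print(tri(cams.camera_model("scene"),[e["scene"]],cams.camera_model("side"),[e["side"]]).round(4))
# labels: white plates in scene & side
for n in("scene","side"):
    im=cv2.imread(f"pics/{n}0.png");h=cv2.cvtColor(im,cv2.COLOR_BGR2HSV)
    m=((h[...,1]<50)&(h[...,2]>170)).astype(np.uint8)
    cs,_=cv2.findContours(m,0,2)
    for c in cs:
        if cv2.contourArea(c)>60:
            (x,y),s,a=cv2.minAreaRect(c)
            if 270<x<365 and 190<y<270:print(n,(x,y),s,onplane(cams.camera_model(n),[(x,y)],.039).round(4))
E
```

```text
w2 ((340.9952087402344, 151.72698974609375), (92.48236846923828, 93.74373626708984), 21.347606658935547) 264
plane ((0.4824373722076416, -0.3899618089199066), 0.034093137830495834)
scene ((240.1686553955078, 165.61376953125), (18.118730545043945, 21.03753662109375), 81.75337219238281) 57
side ((257.94696044921875, 200.0313262939453), (12.380830764770508, 16.784072875976562), 83.6656723022461) 43
[[ 0.4827 -0.3899  0.0071  0.0011]]
[[ 0.4824 -0.3898  0.0062  0.0017]]
[[ 0.4809 -0.3913  0.0047  0.0008]]
scene (274.67059326171875, 262.7176513671875) (27.76709747314453, 3.470886707305908) [[ 0.6366 -0.016   0.039 ]]
scene (325.0, 267.0) (25.45584487915039, 33.941123962402344) [[0.5409 0.0876 0.039 ]]
scene (345.91485595703125, 245.11135864257812) (25.886720657348633, 13.550810813903809) [[0.4489 0.0731 0.039 ]]
scene (300.5000305175781, 247.50003051757812) (25.455841064453125, 33.941123962402344) [[ 0.5504 -0.0065  0.039 ]]
scene (325.7500305175781, 229.75003051757812) (10.60660171508789, 14.142135620117188) [[ 0.4566 -0.0045  0.039 ]]
scene (316.5000305175781, 222.50003051757812) (12.727920532226562, 14.142135620117188) [[ 0.4598 -0.0416  0.039 ]]
scene (276.53302001953125, 228.53810119628906) (22.670673370361328, 34.05638885498047) [[ 0.5603 -0.1026  0.039 ]]
scene (296.48138427734375, 207.52415466308594) (24.44940185546875, 12.925868034362793) [[ 0.4686 -0.1222  0.039 ]]
```

```bash
python3 -m jog '[[-1,29,5.5,20,0],[-1,29,5.5,20,0],[-1,0,0,0,-0.176],[-1,0,0,0,-0.176],[-1,0,0,0,-0.176]]'; python3 -m jog '[[-1,0,0,0,-0.176],[-1,0,0,0,-0.176],[-1,0,0,0,-0.176],[-1,0,0,0,-0.176],[-1,0,0,0,-0.176]]';python3 -m jog '[[-1,0,0,0,0]]'; cat >> h.py <<'E'
def go(x,y,z=None,yaw=None):
    s=sensors.observe();M=R.from_rotvec(s["tcp_rot"]).as_matrix();p=s["tool_pos"]
    d=np.array([x,y,p[2] if z is None else z])-p;print("at",p.round(4),"q",s["q"].round(2),"tooly ang",np.degrees(np.arctan2(M[1,1],M[0,1])).round(2),"shift mm",(M.T@d*1000).round(1))
E
python3 -c "
from h import *
go(.4825,-.39,.184)
m,im=snap('wrist','w3')
cv2.imwrite('pics/v2.png',im)"
```

```text
time: 1.88
tool_pos: [0.4822, -0.3929, 0.2866]
tcp_rot: [2.903, 1.189, 0.002]
wrist_force: [-1.7, -0.5, -0.2]
opening: 0.0868
grip_force: 0.0
time: 2.5
tool_pos: [0.482, -0.393, 0.2868]
tcp_rot: [2.12, 2.312, -0.002]
wrist_force: [-0.1, -0.3, 0.6]
opening: 0.0869
grip_force: 0.0
time: 2.62
tool_pos: [0.4821, -0.3927, 0.2865]
tcp_rot: [2.13, 2.304, -0.001]
wrist_force: [0.1, 0.1, 0.4]
opening: 0.0874
grip_force: 0.0
at [ 0.4821 -0.3927  0.2865] q [-0.86  0.67  1.54 -0.    0.93 -0.94] tooly ang 4.5 shift mm [  3.    0.4 102.5]
```

View pics/v2.png

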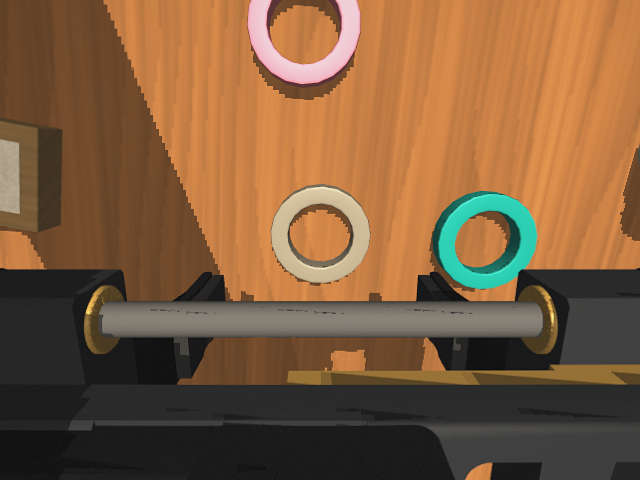

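The view is sharp: silver ring centred at about (321,234), turquoise at (487,240), with room for the fingers between them.

```bash
python3 - <<'E'
from h import *
e=[]
for t,c in(("w2",(341,152)),("w3",(321,234))):
    m,im=load(t);k=blob(im,c,70,silver);e.append((m,cv2.fitEllipse(k)[0]))
    P=onplane(m,k,.016)[:,:2];print(cv2.minEnclosingCircle(P.astype(np.float32)))
r=tri(e[0][0],[e[0][1]],e[1][0],[e[1][1]]);print(r)
go(r[0,0],r[0,1],.184)
E
```

```text
((0.4824373722076416, -0.3899618089199066), 0.034093137830495834)
((0.4822033941745758, -0.38803631067276), 0.03436385840177536)
[[ 4.82564126e-01 -3.90627821e-01  4.24623005e-04  9.85081543e-04]]
at [ 0.482  -0.3923  0.2862] q [-0.86  0.67  1.54 -0.    0.93 -0.94] tooly ang 4.45 shift mm [  2.    0.5 102.2]
```

```bash
python3 -m jog '[[-1,2.5,0.5,35,0],[-1,0,0,35,0],[-1,0,0,25,0],[-1,0,0,6,0],[-1,0,0,0,0]]' 20; python3 -m jog '[[0.3,0,0,0,0],[0.3,0,0,0,0],[0.3,0,0,0,0],[0.3,0,0,0,0]]' 20
```

```text
time: 3.3
tool_pos: [0.4826, -0.3889, 0.1844]
tcp_rot: [2.129, 2.308, -0.0]
wrist_force: [0.4, 0.3, 0.9]
opening: 0.0871
grip_force: 0.0
time: 3.8
tool_pos: [0.4826, -0.3885, 0.1845]
tcp_rot: [2.127, 2.31, -0.0]
wrist_force: [0.1, -1.5, 5.2]
opening: 0.0676
grip_force: 20.0
```

```bash
python3 -m jog '[[0.3,0,0,-40,0],[0.3,0,0,-50,0],[0.3,40,20,-30,0],[0.3,50,20,-20,0],[0.3,30,20,0,0]]'; python3 -m jog '[[0.3,0,0,0,0],[0.3,0,0,0,0]]';python3 -c "
from h import *
go(.553,-.114)
m,im=snap('wrist','w4')
cv2.imwrite('pics/v3.png',im)"
```

```text
time: 4.42
tool_pos: [0.5327, -0.2616, 0.3254]
tcp_rot: [2.127, 2.31, 0.001]
wrist_force: [-0.5, -0.3, -1.3]
opening: 0.0682
grip_force: 20.0
time: 4.68
tool_pos: [0.5322, -0.2639, 0.3233]
tcp_rot: [-2.128, -2.311, 0.001]
wrist_force: [-0.2, 0.3, -2.7]
opening: 0.0683
grip_force: 20.0
at [ 0.5322 -0.2639  0.3233] q [-0.65  0.59  1.59 -0.    0.97 -0.73] tooly ang 4.72 shift mm [147.7  33.1  -0. ]
```

View pics/v3.png

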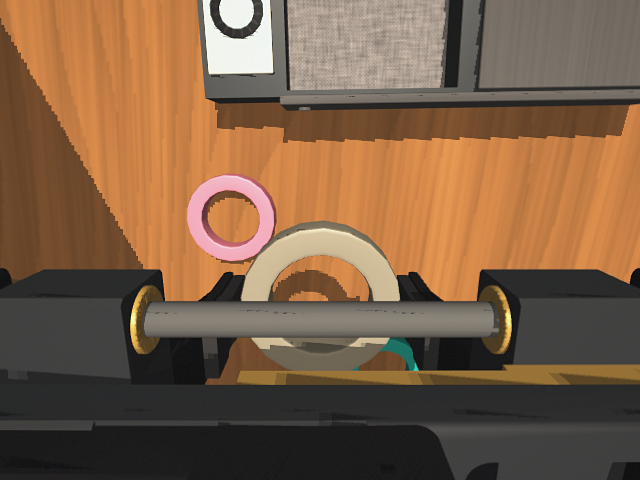

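The ring is held. The ring label (236,30) and its bay (367,40) show at the top. I'll move closer and measure the plate from two places.

```bash
python3 -m jog '[[0.3,35,0,0,0],[0.3,25,0,0,0],[0.3,0,0,0,0],[0.3,0,0,0,0]]'; python3 -c "
from h import *
snap('wrist','w5')"
python3 -m jog '[[0.3,40,0,0,0],[0.3,0,0,0,0],[0.3,0,0,0,0]]'; python3 -c "
from h import *
go(.553,-.114)
m,im=snap('wrist','w6')
a=load('w5')[1]
cv2.imwrite('pics/v4.png',np.vstack([a[:290],im[:290]]))
for t in('w5','w6'):
  m,im=load(t);h=cv2.cvtColor(im,cv2.COLOR_BGR2HSV);w=((h[...,1]<40)&(h[...,2]>200)).astype(np.uint8)
  for c in cv2.findContours(w,0,2)[0]:
    if cv2.contourArea(c)>1500:
      r=cv2.minAreaRect(c);print(t,r,onplane(m,[r[0]],.039).round(4),onplane(m,cv2.boxPoints(r),.039)[:,:2].round(4).tolist())
"
```

```text
time: 5.22
tool_pos: [0.5277, -0.2047, 0.3239]
tcp_rot: [2.128, 2.309, -0.0]
wrist_force: [0.8, 0.2, -1.2]
opening: 0.0685
grip_force: 20.0
time: 5.65
tool_pos: [0.5247, -0.165, 0.324]
tcp_rot: [2.127, 2.309, -0.0]
wrist_force: [0.8, -0.5, -0.9]
opening: 0.0682
grip_force: 20.0
at [ 0.5247 -0.165   0.324 ] q [-0.51  0.54  1.7  -0.    0.9  -0.59] tooly ang 4.69 shift mm [48.5 32.4 -0. ]
w5 ((238.88253784179688, 107.10380554199219), (118.994384765625, 64.67725372314453), 87.1936264038086) [[ 0.4674 -0.1212  0.039 ]] [[0.4442, -0.0881], [0.4849, -0.083], [0.4924, -0.1566], [0.4486, -0.1623]]
w6 ((241.57608032226562, 168.52120971679688), (110.16238403320312, 62.222267150878906), 87.1375961303711) [[ 0.4674 -0.1211  0.039 ]] [[0.4441, -0.0881], [0.4849, -0.0829], [0.4923, -0.1564], [0.4486, -0.1622]]
w6 ((233.02493286132812, 36.498756408691406), (76.40455627441406, 66.81653594970703), 87.1375961303711) [[ 0.4596 -0.0396  0.039 ]] [[0.4374, -0.0208], [0.4783, -0.0157], [0.4827, -0.0591], [0.44, -0.0646]]
```

View pics/v4.png

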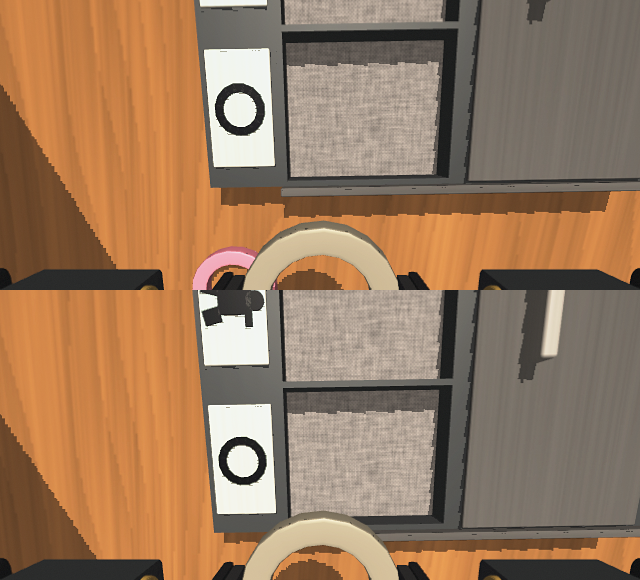

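The ring label (240,108 / 242,170) and its empty bay are clear in both views. The plate at z=39 mm gives the same point in each. Next I'll fit the plate's edges for the yaw and check the height by triangulation.

```bash
cat >> h.py <<'E'
def plates(m,im,z=.039):
    h=cv2.cvtColor(im,cv2.COLOR_BGR2HSV);w=((h[...,1]<40)&(h[...,2]>200)).astype(np.uint8);out=[]
    for c in cv2.findContours(w,0,cv2.CHAIN_APPROX_NONE)[0]:
        if cv2.contourArea(c)>1500:
            q=cv2.approxPolyDP(cv2.convexHull(c),.03*cv2.arcLength(c,True),True).reshape(-1,2)
            out.append((q,onplane(m,q,z)))
    return out
E
python3 - <<'E'
from h import *
Q={}
for t in("w5","w6"):
    m,im=load(t)
    for q,P in plates(m,im):
        e=np.roll(P,-1,0)-P;print(t,q.tolist(),np.linalg.norm(e,axis=1).round(4),np.degrees(np.arctan2(e[:,1],e[:,0])).round(1),P.mean(0).round(4))
        if len(q)==4 and t not in Q: Q[t]=(m,np.array(sorted(q.tolist(),key=lambda p:(p[1]>q[:,1].mean(),p[0]))))
print(tri(Q["w5"][0],Q["w5"][1],Q["w6"][0],Q["w6"][1]).round(4))
E
```

```text
w5 [[267, 48], [274, 164], [214, 166], [204, 50]] [0.0723 0.0409 0.0724 0.04  ] [ -83.5 -173.5   95.7    6.3] [ 0.4681 -0.1223  0.039 ]
w6 [[269, 114], [275, 222], [218, 223], [208, 116]] [0.0727 0.0403 0.0721 0.0403] [ -83.9 -174.3   96.1    6.4] [ 0.4682 -0.1225  0.039 ]
w6 [[264, 0], [268, 73], [205, 74], [198, 0]] [0.0419 0.0405 0.0425 0.0407] [ -83.9 -174.5   96.2    4.6] [ 0.4601 -0.0401  0.039 ]
[[ 4.446e-01 -8.880e-02  4.000e-02  1.000e-04]
 [ 4.843e-01 -8.420e-02  3.930e-02  2.000e-04]
 [ 4.516e-01 -1.607e-01  3.810e-02  3.000e-04]
 [ 4.925e-01 -1.558e-01  4.200e-02  2.000e-04]]
```

```bash
python3 -m jog '[[0.3,24.5,16,0,-0.024],[0.3,24.5,16,0,0],[0.3,0,0,25,0],[0.3,0,0,30,0],[0.3,0,0,0,0]]'; python3 -m jog '[[0.3,0,0,0,0]]'; python3 -c "
from h import *
go(.5527,-.1134,.1905)"
```

```text
time: 6.32
tool_pos: [0.551, -0.1129, 0.2669]
tcp_rot: [-2.099, -2.332, 0.003]
wrist_force: [-0.3, 1.3, -0.4]
opening: 0.0679
grip_force: 20.0
time: 6.45
tool_pos: [0.552, -0.1131, 0.2694]
tcp_rot: [2.101, 2.334, 0.001]
wrist_force: [0.7, -0.1, -1.6]
opening: 0.0683
grip_force: 20.0
at [ 0.552  -0.1131  0.2694] q [-0.4   0.64  1.7  -0.    0.8  -0.51] tooly ang 6.03 shift mm [-0.3  0.6 78.9]
```

```bash
python3 -m jog '[[0.3,0,0.5,30,0],[0.3,0,0,30,0],[0.3,0,0,12,0],[0.3,0,0,4,0],[0.3,0,0,0,0]]'; python3 -m jog '[[0.3,0,0,1.5,0],[0.3,0,0,1.5,0],[0.3,0,0,0,0]]'
```

```text
time: 7.08
tool_pos: [0.5524, -0.1125, 0.1936]
tcp_rot: [2.1, 2.335, 0.001]
wrist_force: [0.1, -0.3, -1.4]
opening: 0.0683
grip_force: 20.0
time: 7.45
tool_pos: [0.5522, -0.1123, 0.1905]
tcp_rot: [2.1, 2.335, 0.001]
wrist_force: [0.0, 0.1, 4.1]
opening: 0.0677
grip_force: 20.0
```

Contact reads about +5 N at z = 190.5 mm, as expected. I'll open a little, lift, and look.

```bash
python3 -m jog '[[-0.7,0,0,0,0],[-0.7,0,0,0,0],[-0.7,0,0,0,0],[-0.7,0,0,-15,0],[-0.7,0,0,-35,0]]'; python3 -m jog '[[-0.7,0,0,-50,0],[-1,0,0,-50,0],[-1,-35,0,0,0],[-1,-35,0,0,0],[-1,0,0,0,0]]'; python3 -m jog '[[-1,0,0,0,0]]';python3 -c "
from h import *
go(.5527,-.1134)
m,im=snap('wrist','w7')
k=blob(im,(330,170),120,lambda h:(h[...,1]>55)&(h[...,1]<118)&(h[...,0]>8)&(h[...,0]<40)&(h[...,2]>140))
print(cv2.minAreaRect(k)); P=onplane(m,k,.022)[:,:2];print(cv2.minEnclosingCircle(P.astype(np.float32)))
cv2.imwrite('pics/v5.png',im)"
```

```text
time: 8.07
tool_pos: [0.5514, -0.1121, 0.2396]
tcp_rot: [-2.099, -2.333, 0.002]
wrist_force: [0.1, -0.1, 0.0]
opening: 0.0743
grip_force: 0.0
time: 8.7
tool_pos: [0.5596, -0.1841, 0.3411]
tcp_rot: [2.102, 2.331, 0.001]
wrist_force: [-0.4, -0.1, -1.0]
opening: 0.0868
grip_force: 0.0
time: 8.82
tool_pos: [0.5589, -0.1814, 0.3401]
tcp_rot: [-2.101, -2.335, -0.0]
wrist_force: [-0.6, 0.5, 0.0]
opening: 0.087
grip_force: 0.0
at [ 0.5589 -0.1814  0.3401] q [-0.5   0.56  1.59  0.    0.99 -0.61] tooly ang 6.05 shift mm [68.3  1.   0.1]
((322.0, 137.5), (89.0, 88.0), 90.0)
((0.5523276329040527, -0.1124914214015007), 0.03356979414820671)
```

View pics/v5.png

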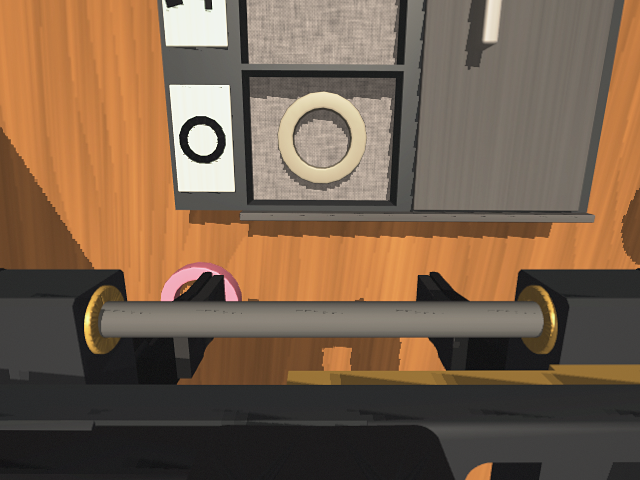

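The ring lies flat and centred in its bay (322,137). Now on to the meeple.

```bash
python3 -m jog '[[-1,48,0,0,0],[-1,48,0,0,0],[-1,48,0,0,0],[-1,48,0,0,0],[-1,48,0,0,0]]'; python3 -m jog '[[-1,48,0,0,0],[-1,48,0,0,0],[-1,48,0,0,0],[-1,0,0,0,0],[-1,0,0,0,0]]';python3 -c "
from h import *
snap('wrist','w8')"
python3 -m jog '[[-1,40,0,20,0],[-1,0,0,0,0],[-1,0,0,0,0]]'; python3 -c "
from h import *
m,im=snap('wrist','w9')
go(.494,.365)
cv2.imwrite('pics/v6.png',np.vstack([load('w8')[1][:290],im[:290]]))"
```

```text
time: 9.5
tool_pos: [0.533, 0.0594, 0.3398]
tcp_rot: [-2.099, -2.337, 0.0]
wrist_force: [0.0, -0.5, -0.6]
opening: 0.0871
grip_force: 0.0
time: 10.12
tool_pos: [0.518, 0.2005, 0.3397]
tcp_rot: [-2.098, -2.338, 0.001]
wrist_force: [-0.1, -0.9, 0.4]
opening: 0.087
grip_force: 0.0
time: 10.55
tool_pos: [0.5148, 0.2387, 0.3198]
tcp_rot: [2.102, 2.335, -0.001]
wrist_force: [-0.9, -0.8, 0.3]
opening: 0.0873
grip_force: 0.0
at [0.5149 0.2386 0.32  ] q [ 0.24  0.56  1.66 -0.    0.92  0.13] tooly ang 5.99 shift mm [127.9  -7.6  -0. ]
```

View pics/v6.png

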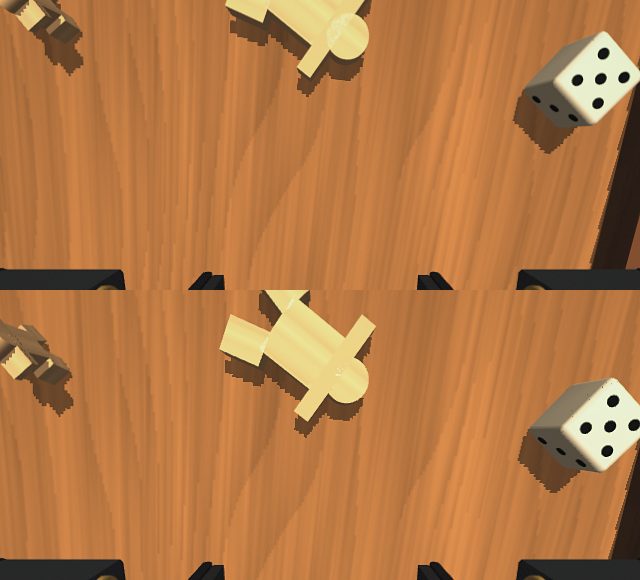

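The large maple meeple is half in view: head at about (345,380) in the lower half, feet up and to the left, about 38° off the image axis. The die (608,430) and small meeple (35,360) are clear of it. I'll move on until all of it shows.

```bash
python3 -m jog '[[-1,35,-10,0,0],[-1,0,0,0,0],[-1,0,0,0,0]]' >/dev/null; python3 -c "
from h import *
snap('wrist','w10')"
python3 -m jog '[[-1,35,0,0,0],[-1,0,0,0,0],[-1,0,0,0,0]]'; python3 - <<'E'
from h import *
snap('wrist','w11')
maple=lambda h:(h[...,0]>18)&(h[...,0]<35)&(h[...,2]>150)&(h[...,1]>40)
for t in('w10','w11'):
    m,im=load(t);k=blob(im,(320,140),140,maple)
    P=onplane(m,k,.022)[:,:2];r=cv2.minAreaRect((P*1e4).astype(np.float32))
    print(t,k.min(0),k.max(0),cv2.contourArea(k),np.array(r[0])/1e4,np.array(r[1])/10,r[2])
    cv2.drawContours(im,[k.reshape(-1,1,2)],-1,(255,0,0),1);cv2.imwrite(f"pics/{t}c.png",im)
a=cv2.imread("pics/w10c.png");b=cv2.imread("pics/w11c.png")
cv2.imwrite("pics/v7.png",np.vstack([a[:290],b[:290]]))
E
```

```text
time: 11.4
tool_pos: [0.4973, 0.3075, 0.3197]
tcp_rot: [2.101, 2.335, -0.001]
wrist_force: [0.5, -0.2, 0.1]
opening: 0.0869
grip_force: 0.0
w10 [237  23] [387 181] 9200.5 [0.49139648 0.35904028] [ 75.44170532 100.32061768] 58.41629409790039
w11 [240  80] [385 228] 8298.0 [0.4912812  0.35883308] [ 75.3833252  100.16170654] 58.94282531738281
```

View pics/v7.png

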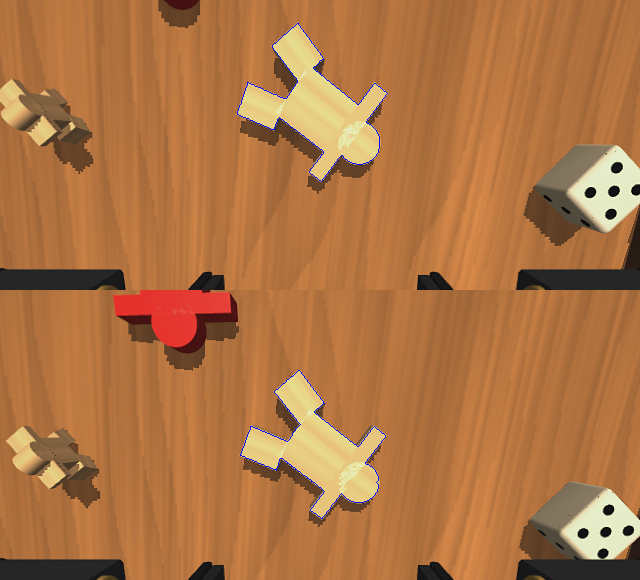

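The blue contour follows the whole meeple in both views (head at 360,143 and feet at 262–297, 50–105 in the upper half). It measures 100 x 75 mm on the 22 mm plane, so the height is right. Next I'll find the waist from the width profile.

```bash
python3 - <<'E'
from h import *
maple=lambda h:(h[...,0]>18)&(h[...,0]<35)&(h[...,2]>150)&(h[...,1]>40)
e=[]
for t in('w10','w11'):
    m,im=load(t);k=blob(im,(320,140),140,maple)
    M=cv2.moments(k);e.append((m,(M['m10']/M['m00'],M['m01']/M['m00'])))
    P=onplane(m,k,.022)[:,:2]-[.4913,.3589];a=np.radians(-31.3)
    u=P@[np.cos(a),np.sin(a)];v=P@[-np.sin(a),np.cos(a)]
    for s in range(-48,50,6):
        i=abs(u*1e3-s)<1.5
        if i.any():print((s,round(v[i].min()*1e3),round(v[i].max()*1e3)),end=" ")
    print()
print(tri(e[0][0],[e[0][1]],e[1][0],[e[1][1]]))
E
```

```text
(-48, -27, 28) (-42, -36, 35) (-36, -34, 33) (-30, -33, 32) (-24, -31, 31) (-18, -30, 29) (-12, -20, 20) (-6, -20, 20) (0, -20, 20) (6, -20, 20) (12, -20, 20) (18, -37, 38) (24, -38, 38) (30, -38, 38) (36, -14, 15) (42, -13, 14) (48, -9, 9) 
(-48, -27, 29) (-42, -36, 35) (-36, -34, 33) (-30, -33, 32) (-24, -31, 30) (-18, -29, 29) (-12, -20, 20) (-6, -20, 20) (0, -20, 20) (6, -20, 20) (12, -20, 20) (18, -38, 38) (24, -38, 38) (30, -37, 38) (36, -14, 15) (42, -13, 14) (48, -9, 8) 
[[4.89289815e-01 3.61120670e-01 2.22170638e-02 6.75797954e-05]]
```

```bash
python3 -m jog '[[-1,0,0,0,-0.184],[-1,0,0,0,-0.184],[-1,0,0,0,-0.184],[-1,0,0,0,-0.184],[-1,0,0,0,-0.184]]'; python3 -m jog '[[-1,0,0,0,0],[-1,0,0,0,0]]'>/dev/null; python3 -c "
from h import *
go(.4913,.3589,.186)"
```

```text
time: 12.08
tool_pos: [0.4974, 0.3072, 0.3197]
tcp_rot: [-0.838, -3.028, 0.001]
wrist_force: [-0.1, -0.2, 1.2]
opening: 0.0872
grip_force: 0.0
at [0.4973 0.3078 0.3198] q [ 0.36  0.58  1.61 -0.    0.94 -0.66] tooly ang 58.59 shift mm [ 31.8  40.5 133.8]
```

```bash
python3 -m jog '[[-1,16,20,0,0],[-1,16,20.5,0,0],[-1,0,0,40,0],[-1,0,0,40,0],[-1,0,0,0,0]]'; python3 -m jog '[[-1,0,0,0,0]]'>/dev/null;python3 -c "
from h import *
go(.4913,.3589,.186)"
```

```text
time: 12.95
tool_pos: [0.4895, 0.3588, 0.2369]
tcp_rot: [-0.846, -3.02, 0.008]
wrist_force: [-0.6, 0.1, 0.5]
opening: 0.0869
grip_force: 0.0
at [0.4914 0.3597 0.2407] q [ 0.45  0.72  1.6   0.    0.82 -0.58] tooly ang 58.73 shift mm [-0.3 -0.8 54.7]
```

```bash
python3 -m jog '[[-1,0,-0.5,30,0],[-1,0,0,18,0],[-1,0,0,6,0],[-1,0,0,0,0]]' 25; python3 -m jog '[[0.6,0,0,0,0],[0.6,0,0,0,0],[0.6,0,0,0,0],[0.6,0,0,0,0],[0.6,0,0,0,0]]' 25
```

```text
time: 13.58
tool_pos: [0.4907, 0.3592, 0.186]
tcp_rot: [0.845, 3.025, 0.0]
wrist_force: [-0.6, -0.1, 0.5]
opening: 0.087
grip_force: 0.0
time: 14.2
tool_pos: [0.4905, 0.3591, 0.1858]
tcp_rot: [-0.845, -3.026, -0.0]
wrist_force: [0.5, 0.1, -0.5]
opening: 0.0447
grip_force: 0.0
```

Still closing, so I'll wait, then lift 14 cm and turn to case yaw (-0.188, -0.188, -0.188, -0.09).

```bash
python3 -m jog '[[0.6,0,0,0,0],[0.6,0,0,0,0],[0.6,0,0,0,0]]' 25;  python3 -m jog '[[0.6,0,0,-30,0],[0.6,0,0,-40,0],[0.6,0,0,-40,0],[0.6,0,0,-40,0],[0.6,0,0,0,0]]'; python3 -m jog '[[0.6,0,0,0,-0.18],[0.6,0,0,0,-0.18],[0.6,0,0,0,-0.18],[0.6,0,0,0,-0.114],[0.6,0,0,0,0]]'; python3 -m jog '[[0.6,0,0,0,0]]'; python3 -c "
from h import *
a=np.radians(6.1);c=np.array([.4682,-.1224]);y=np.array([-np.sin(a),np.cos(a)]);x=np.array([np.cos(a),np.sin(a)])
b=c+98e-3*y+85e-3*x;print(b);go(*b)"
```

```text
time: 14.58
tool_pos: [0.4905, 0.3592, 0.1858]
tcp_rot: [0.845, 3.026, 0.0]
wrist_force: [-0.3, -0.6, 0.4]
opening: 0.0399
grip_force: 25.0
time: 15.2
tool_pos: [0.4913, 0.3596, 0.3392]
tcp_rot: [0.843, 3.02, 0.008]
wrist_force: [-0.2, -0.0, -1.6]
opening: 0.0396
grip_force: 25.0
time: 15.82
tool_pos: [0.49, 0.3588, 0.3341]
tcp_rot: [0.169, -3.134, 0.002]
wrist_force: [-0.4, -0.0, -0.8]
opening: 0.04
grip_force: 25.0
time: 15.95
tool_pos: [0.4902, 0.359, 0.3348]
tcp_rot: [0.169, -3.135, 0.001]
wrist_force: [0.9, 0.1, -1.4]
opening: 0.0397
grip_force: 25.0
[ 0.54230485 -0.01592244]
at [0.4902 0.359  0.3348] q [ 0.45  0.59  1.54  0.    1.01 -1.23] tooly ang 96.16 shift mm [-1.150e+01 -3.783e+02  2.000e-01]
```

```bash
python3 -m jog '[[0.6,0,-45,0,0],[0.6,0,-45,0,0],[0.6,0,-45,0,0],[0.6,0,-45,0,0],[0.6,0,-45,0,0]]'; python3 -m jog '[[0.6,0,-45,0,0],[0.6,0,-45,0,0],[0.6,-12,-45,0,0],[0.6,0,-15,0,0],[0.6,0,0,0,0]]'; python3 -m jog '[[0.6,0,0,0,0]]';  python3 -c "
from h import *
go(.5423,-.0159,.1918)
m,im=snap('wrist','w12')
cv2.imwrite('pics/v8.png',im)
for q,P in plates(m,im): 
  e=np.roll(P,-1,0)-P;print(q.tolist(),P.mean(0).round(4),np.linalg.norm(e,axis=1).round(4),np.degrees(np.arctan2(e[:,1],e[:,0])).round(1))"
```

```text
time: 16.58
tool_pos: [0.515, 0.134, 0.3356]
tcp_rot: [-0.17, 3.137, -0.0]
wrist_force: [0.5, 0.6, -1.9]
opening: 0.0399
grip_force: 25.0
time: 17.2
tool_pos: [0.5431, -0.013, 0.3355]
tcp_rot: [0.167, -3.136, -0.001]
wrist_force: [0.7, 0.2, -0.3]
opening: 0.0403
grip_force: 25.0
time: 17.32
tool_pos: [0.5426, -0.0112, 0.3355]
tcp_rot: [0.172, -3.135, -0.002]
wrist_force: [0.3, -0.4, -1.1]
opening: 0.0397
grip_force: 25.0
at [ 0.5426 -0.0112  0.3355] q [-0.23  0.51  1.71  0.    0.92 -1.91] tooly ang 96.28 shift mm [  0.6  -4.8 143.7]
[[406, 85], [512, 86], [505, 148], [403, 147]] [0.4486 0.0724 0.039 ] [0.0719 0.0409 0.0719 0.0408] [  95.8    6.3  -84.3 -173.6]
[[369, 86], [366, 146], [263, 145], [262, 83]] [ 0.4583 -0.0248  0.039 ] [0.0395 0.0723 0.0407 0.0724] [   5.   -84.3 -174.9   94.7]
[[117, 82], [224, 83], [227, 145], [125, 144]] [ 0.4679 -0.1219  0.039 ] [0.0723 0.0407 0.0716 0.0407] [  95.7    5.7  -84.4 -173.3]
```

View pics/v8.png

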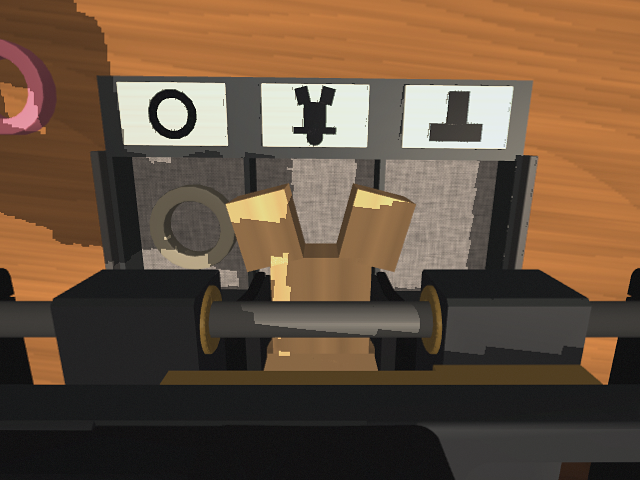

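The meeple is held level, feet towards the labels. The middle plate (316,115) shows the meeple at (0.4583, -0.0248), so its bay centre is (0.543, -0.016). I'll lower it there.

```bash
python3 -m jog '[[0.6,1,-5,0,0.006],[0.6,0,0,40,0],[0.6,0,0,40,0],[0.6,0,0,0,0],[0.6,0,0,0,0]]'; python3 -c "
from h import *
go(.542,-.0162,.1918)"
```

```text
time: 18.0
tool_pos: [0.5433, -0.0172, 0.2566]
tcp_rot: [-0.163, 3.136, -0.001]
wrist_force: [-0.2, 0.3, -1.1]
opening: 0.0397
grip_force: 25.0
at [ 0.5433 -0.0172  0.2566] q [-0.24  0.64  1.76 -0.    0.74 -1.91] tooly ang 95.94 shift mm [ 1.3  1.2 64.8]
```

```bash
python3 -m jog '[[0.6,1.3,1,20,0],[0.6,0,0,20,0],[0.6,0,0,15,0],[0.6,0,0,6,0],[0.6,0,0,0,0]]'; python3 -m jog '[[0.6,0,0,1.5,0],[0.6,0,0,1.5,0],[0.6,0,0,0,0]]'; python3 -c "
from h import *
go(.542,-.0162,.1918)"
```

```text
time: 18.62
tool_pos: [0.5417, -0.0166, 0.195]
tcp_rot: [-0.162, 3.137, -0.0]
wrist_force: [0.1, -0.3, -1.3]
opening: 0.0399
grip_force: 25.0
time: 19.0
tool_pos: [0.5415, -0.0166, 0.1919]
tcp_rot: [-0.162, 3.137, -0.0]
wrist_force: [-0.6, 0.3, -0.7]
opening: 0.0396
grip_force: 25.0
at [ 0.5415 -0.0166  0.1919] q [-0.24  0.75  1.79  0.    0.6  -1.91] tooly ang 95.91 shift mm [-0.5  0.3  0.1]
```

```bash
python3 -m jog '[[0.6,0,0,0.7,0],[0.6,0,0,0,0],[0.6,0,0,0,0]]'
```

```text
time: 19.38
tool_pos: [0.5415, -0.0166, 0.1917]
tcp_rot: [-0.162, 3.137, -0.0]
wrist_force: [-0.2, -0.1, 4.8]
opening: 0.0397
grip_force: 25.0
```

```bash
python3 -m jog '[[-0.2,0,0,0,0],[-0.2,0,0,0,0],[-0.2,0,0,0,0],[-0.2,0,0,-15,0],[-0.2,0,0,-35,0]]'; python3 -m jog '[[-0.2,0,0,-50,0],[-0.2,0,0,-50,0],[-0.2,0,0,0,0.175],[-0.2,0,0,0,0.175],[-0.2,0,0,0,0.175]]'; python3 -m jog '[[-0.2,0,0,0,0.175],[-0.2,0,0,0,0.175],[-0.2,0,0,0,0.175],[-0.2,0,0,0,0.175],[-0.2,0,0,0,0.175]]'; python3 -m jog '[[-0.2,0,0,0,0.175],[-0.2,-60,40,0,0],[-0.2,-60,40,0,0],[-0.2,0,0,0,0],[-0.2,0,0,0,0]]'; python3 -c "
from h import *
go(.64,-.016)
m,im=snap('wrist','w13')
cv2.imwrite('pics/v9.png',im)"
```

```text
time: 20.0
tool_pos: [0.541, -0.0165, 0.241]
tcp_rot: [0.162, -3.134, -0.002]
wrist_force: [0.5, 0.0, 0.1]
opening: 0.052
grip_force: 0.0
time: 20.62
tool_pos: [0.5412, -0.0164, 0.3424]
tcp_rot: [0.666, 3.069, -0.0]
wrist_force: [0.4, 0.4, 0.0]
opening: 0.0524
grip_force: 0.0
time: 21.25
tool_pos: [0.5412, -0.0165, 0.342]
tcp_rot: [1.904, 2.498, 0.0]
wrist_force: [0.4, -0.8, 0.1]
opening: 0.0521
grip_force: 0.0
time: 21.88
tool_pos: [0.62, -0.113, 0.3412]
tcp_rot: [-2.108, -2.327, 0.001]
wrist_force: [0.9, 0.3, -0.5]
opening: 0.0521
grip_force: 0.0
at [ 0.62   -0.113   0.3412] q [-0.36  0.61  1.48  0.    1.06 -0.46] tooly ang 5.64 shift mm [94.6 29.5  0.1]
```

View pics/v9.png

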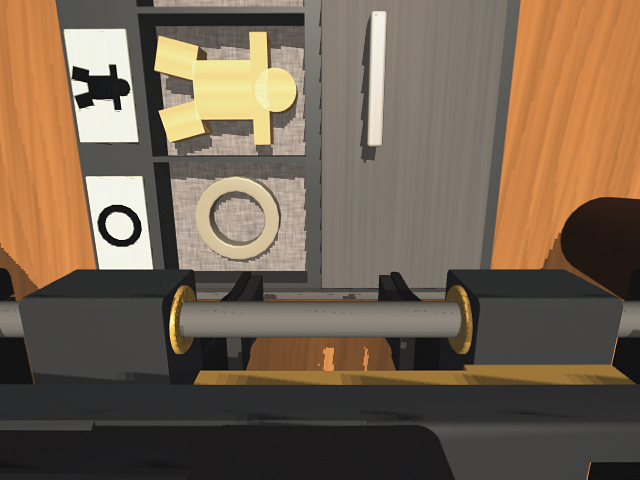

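Both pieces lie flat in their bays: meeple (230,90), ring (237,218). The bar runs from (378,12) to (375,146). I'll take a second place for the bar's height.

```bash
python3 -m jog '[[-0.2,25,30,0,0],[-0.2,0,0,0,0],[-0.2,0,0,0,0]]'; python3 - <<'E'
from h import *
snap('wrist','w14');Q=[]
for t,c in(('w13',(376,80)),('w14',(345,110))):
    m,im=load(t)
    k=blob(im,c,110,lambda h:(h[...,2]>185)&(h[...,1]<70))
    r=cv2.minAreaRect(k);b=cv2.boxPoints(r);b=np.array(sorted(b.tolist(),key=lambda p:(p[1]>r[0][1],p[0])))
    P=onplane(m,b,.065);print(r,P.mean(0).round(4),P[:,:2].round(4).tolist());Q.append((m,b))
print(tri(Q[0][0],Q[0][1],Q[1][0],Q[1][1]).round(4))
print("cup",onplane(cams.camera_model("scene"),[(188,272),(190,300)],.05).round(3))
go(.64,-.01)
E
```

```text
time: 22.3
tool_pos: [0.6471, -0.0842, 0.3411]
tcp_rot: [-2.106, -2.33, 0.002]
wrist_force: [0.2, -0.1, 0.4]
opening: 0.0525
grip_force: 0.0
((376.7283935546875, 77.50651550292969), (14.222766876220703, 133.37411499023438), 1.6365771293640137) [ 0.6443 -0.0061  0.065 ] [[0.636, 0.0322], [0.6446, 0.0329], [0.6437, -0.0451], [0.6529, -0.0444]]
((329.5, 121.0), (126.0, 13.0), 90.0) [ 0.6446 -0.0062  0.065 ] [[0.6365, 0.0318], [0.6445, 0.0326], [0.6443, -0.0451], [0.6529, -0.0442]]
[[ 6.363e-01  3.200e-02  6.510e-02  6.000e-04]
 [ 6.444e-01  3.230e-02  6.670e-02  1.000e-04]
 [ 6.442e-01 -4.520e-02  6.220e-02  5.000e-04]
 [ 6.530e-01 -4.440e-02  6.390e-02  1.000e-04]]
cup [[ 0.836 -0.145  0.05 ]
 [ 0.88  -0.07   0.05 ]]
at [ 0.6471 -0.0847  0.3411] q [-0.3   0.64  1.42 -0.    1.09 -0.4 ] tooly ang 5.73 shift mm [75.1  0.4  0. ]
```

```bash
python3 -m jog '[[-0.2,39,2,0,0],[-0.2,39,3,0,0],[-0.2,0,0,40,0],[-0.2,0,0,40,0],[-0.2,0,0,0,0]]' 30; python3 -m jog '[[-0.2,0,0,0,0]]' >/dev/null; python3 -c "
from h import *
go(.6445,-.0062,.229)"
```

```text
time: 22.98
tool_pos: [0.6433, -0.0073, 0.2581]
tcp_rot: [-2.104, -2.323, 0.007]
wrist_force: [-0.1, 0.6, -0.0]
opening: 0.0525
grip_force: 0.0
at [ 0.6457 -0.0077  0.2623] q [-0.18  0.73  1.49 -0.    0.92 -0.28] tooly ang 5.64 shift mm [ 1.7 -1.1 33.3]
```

```bash
python3 -m jog '[[-0.2,1.5,-1,20,0],[-0.2,0,0,13,0],[-0.2,0,0,0,0],[0.9,0,0,0,0],[0.9,0,0,0,0]]' 30; python3 -m jog '[[0.9,0,0,0,0],[0.9,0,0,0,0],[0.9,0,0,0,0],[0.9,0,0,0,0]]'
```

```text
time: 23.72
tool_pos: [0.6446, -0.0059, 0.2289]
tcp_rot: [2.108, 2.328, 0.001]
wrist_force: [-1.0, -1.0, -0.0]
opening: 0.0391
grip_force: 0.0
time: 24.22
tool_pos: [0.6443, -0.0058, 0.2281]
tcp_rot: [2.109, 2.329, 0.0]
wrist_force: [0.1, 0.6, 0.3]
opening: 0.0098
grip_force: 30.0
```

The bar is gripped (9.8 mm). Now I'll slide it shut.

```bash
python3 -m jog '[[0.9,0,-12,0,0],[0.9,0,-20,0,0],[0.9,0,-20,0,0],[0.9,0,-20,0,0],[0.9,0,-20,0,0]]'; python3 -m jog '[[0.9,0,-20,0,0],[0.9,0,-10,0,0],[0.9,0,0,0,0],[0.9,0,0,0,0]]'
```

```text
time: 24.85
tool_pos: [0.5521, -0.015, 0.2281]
tcp_rot: [2.108, 2.327, 0.002]
wrist_force: [3.5, 0.7, -4.9]
opening: 0.01
grip_force: 30.0
time: 25.35
tool_pos: [0.5224, -0.018, 0.2281]
tcp_rot: [-2.107, -2.328, 0.002]
wrist_force: [-3.5, -1.8, 0.5]
opening: 0.0099
grip_force: 30.0
```

```bash
python3 -m jog '[[0.9,0,-4,0,0],[0.9,0,-3,0,0],[0.9,0,0,0,0]]'; python3 -m jog '[[0.9,0,-1.5,0,0],[0.9,0,-1,0,0],[0.9,0,0,0,0]]'
```

```text
time: 25.72
tool_pos: [0.5172, -0.0184, 0.2281]
tcp_rot: [2.107, 2.325, 0.005]
wrist_force: [4.8, 1.6, -3.8]
opening: 0.0098
grip_force: 30.0
time: 26.1
tool_pos: [0.5163, -0.0185, 0.2281]
tcp_rot: [2.106, 2.322, 0.01]
wrist_force: [9.2, 5.8, -8.5]
opening: 0.0095
grip_force: 30.0
```

```bash
python3 -m jog '[[0.9,0,-1.5,0,0],[0.9,0,-1.5,0,0],[0.9,0,0,0,0],[0.9,0,0,0,0]]'
```

```text
time: 26.6
tool_pos: [0.5153, -0.0185, 0.2281]
tcp_rot: [2.104, 2.318, 0.016]
wrist_force: [15.0, 9.4, -12.0]
opening: 0.0098
grip_force: 30.1
```

The stop is reached: 130 mm of travel, with force rising to 15 N. I'll ease off, release, lift, and check.

```bash
python3 -m jog '[[0.9,0,2,0,0],[0.4,0,0,0,0],[0.4,0,0,0,0],[0.4,0,0,0,0]]'; python3 -m jog '[[0.4,0,0,-20,0],[0.4,0,0,-40,0],[0.4,-40,0,-40,0],[0.4,-40,0,0,0],[0.4,0,0,0,0]]'; python3 -m jog '[[0.4,0,0,0,0]]'; python3 - <<'E'
from h import *
m,im=snap('wrist','w15');s=cams.capture('scene')
k=blob(im,(325,110),110,lambda h:(h[...,2]>185)&(h[...,1]<70))
r=cv2.minAreaRect(k);P=onplane(m,cv2.boxPoints(r),.065).mean(0);print(r,P,'moved',np.hypot(P[0]-.6445,P[1]+.0062))
o=np.zeros((480,800,3),np.uint8);o[:270,:360]=cv2.resize(im,(360,270));o[:,360:]=s[:,130:570];cv2.imwrite('pics/v10.png',o)
E
```

```text
time: 27.1
tool_pos: [0.5117, -0.0189, 0.228]
tcp_rot: [-2.108, -2.328, 0.001]
wrist_force: [-0.2, -0.2, 0.1]
opening: 0.0247
grip_force: 0.0
time: 27.72
tool_pos: [0.5204, -0.1009, 0.3289]
tcp_rot: [2.112, 2.323, 0.0]
wrist_force: [-0.3, -0.1, 0.4]
opening: 0.0265
grip_force: 0.0
time: 27.85
tool_pos: [0.5194, -0.0982, 0.3276]
tcp_rot: [-2.108, -2.326, 0.001]
wrist_force: [-1.7, 0.5, -0.4]
opening: 0.0264
grip_force: 0.0
((244.5, 121.5), (113.0, 59.0), 90.0) [ 0.46516746 -0.02545984  0.065     ] moved 0.18036380464057392
```

View pics/v10.png

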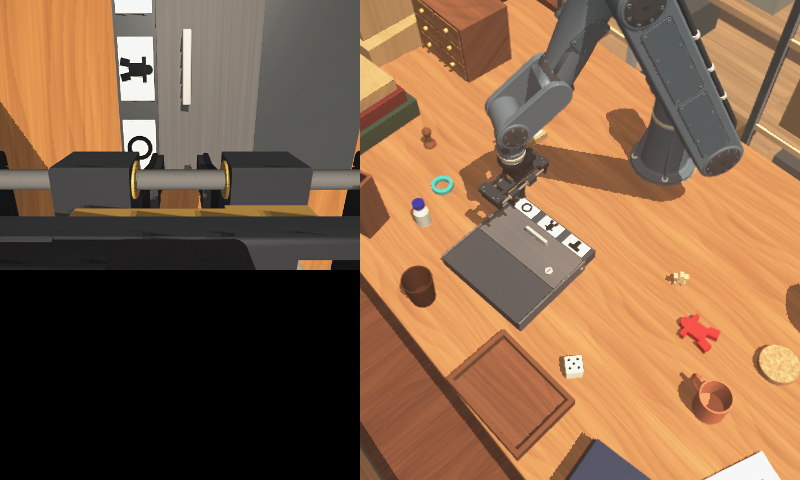

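The cover lies over the bays and the other objects stand where they were. My blob caught the label plate (244,121) instead of the bar (332,119), so I'll re-measure the bar.

```bash
python3 - <<'E'
from h import *
m,im=load('w15');im[:,:300]=0
k=blob(im,(333,119),90,lambda h:(h[...,2]>185)&(h[...,1]<70))
r=cv2.minAreaRect(k);P=onplane(m,cv2.boxPoints(r),.065).mean(0);print(r,P,'moved',np.hypot(P[0]-.6445,P[1]+.0062))
E
```

```text
((332.5, 118.0), (134.0, 15.0), 90.0) [ 0.51823306 -0.01870512  0.065     ] moved 0.12688466204001658
```

The bar shows 127 mm of travel. That may just be the start opening, or the last 2–3 mm may have been lost to wrist tilt. I'll push the bar from behind with closed fingers to be sure.

```bash
python3 -m jog '[[1,40,12,0,0],[1,41,12,0,0],[1,0,0,30,0],[1,0,0,30,0],[1,0,0,0,0]]' 30;python3 -m jog '[[1,0,0,0,0],[1,0,0,0,0]]'; python3 -c "
from h import *
go(.5421,-.0163,.229)"
```

```text
time: 28.58
tool_pos: [0.5348, -0.0142, 0.2659]
tcp_rot: [-2.103, -2.326, 0.005]
wrist_force: [0.1, -0.4, -0.6]
opening: 0.0006
grip_force: 0.0
time: 28.82
tool_pos: [0.5366, -0.0156, 0.2692]
tcp_rot: [2.107, 2.327, 0.002]
wrist_force: [0.3, -0.4, -0.9]
opening: 0.0001
grip_force: 0.0
at [ 0.5366 -0.0156  0.2692] q [-0.24  0.61  1.77  0.    0.76 -0.34] tooly ang 5.68 shift mm [-1.2  5.3 40.2]
```

```bash
python3 -m jog '[[1,-1,7,0,0],[1,0,0,20,0],[1,0,0,20,0],[1,0,0,0,0]]'; python3 -m jog '[[1,0,-2,0,0],[1,0,-2,0,0],[1,0,0,0,0]]';python3 -m jog '[[1,0,-1,0,0],[1,0,-1,0,0],[1,0,0,0,0]]'
```

```text
time: 29.32
tool_pos: [0.5433, -0.016, 0.2274]
tcp_rot: [-2.108, -2.327, 0.001]
wrist_force: [0.4, -0.0, 0.4]
opening: 0.0004
grip_force: 0.0
time: 29.7
tool_pos: [0.5392, -0.0163, 0.2287]
tcp_rot: [2.108, 2.328, 0.001]
wrist_force: [-0.2, -0.2, -0.1]
opening: 0.0002
grip_force: 0.0
time: 30.08
tool_pos: [0.5372, -0.0165, 0.2281]
tcp_rot: [-2.109, -2.328, 0.0]
wrist_force: [0.3, -0.5, -0.9]
opening: 0.0005
grip_force: 0.0
```

```bash
python3 -m jog '[[1,0,-2,0,0],[1,0,-2,0,0],[1,0,0,0,0]]';python3 -m jog '[[1,0,-1,0,0],[1,0,-1,0,0],[1,0,0,0,0]]';python3 -m jog '[[1,0,-1,0,0],[1,0,-1,0,0],[1,0,0,0,0]]'
```

```text
time: 30.45
tool_pos: [0.533, -0.0169, 0.228]
tcp_rot: [-2.109, -2.328, 0.0]
wrist_force: [-0.8, -0.1, -0.7]
opening: 0.0006
grip_force: 0.0
time: 30.82
tool_pos: [0.5318, -0.0171, 0.2281]
tcp_rot: [2.108, 2.327, 0.002]
wrist_force: [2.0, 0.9, -1.1]
opening: 0.0003
grip_force: 1.1
time: 31.2
tool_pos: [0.5311, -0.0172, 0.2283]
tcp_rot: [2.107, 2.324, 0.006]
wrist_force: [6.3, 3.0, -3.5]
opening: 0.0006
grip_force: 3.2
```

The tips stay still as the force climbs well past the 2 N sliding force, so the cover is at its stop. I'll back off, lift clear, and hand in.

```bash
python3 -m jog '[[1,0,10,0,0],[1,0,5,0,0],[1,0,0,-40,0],[1,0,0,-50,0],[1,0,0,0,0]]'; python3 -m jog '[[1,0,0,0,0],[1,0,0,0,0]]'; python3 - <<'E'
from h import *
m,im=snap('wrist','w16');print(sensors.observe()["tool_pos"])
print(manip.hand_in())
E
```

```text
time: 31.82
tool_pos: [0.5453, -0.016, 0.3216]
tcp_rot: [2.104, 2.324, 0.005]
wrist_force: [-0.7, 0.2, -0.6]
opening: 0.0007
grip_force: 0.0
time: 32.08
tool_pos: [0.5436, -0.0157, 0.3167]
tcp_rot: [-2.107, -2.326, 0.003]
wrist_force: [-0.4, 0.2, 0.4]
opening: 0.0007
grip_force: 0.0
[ 0.54365568 -0.01572277  0.3166805 ]
the job is handed in; nothing more can be done
None
```

I set the silver ring and the large maple meeple flat in their labelled bays, slid the cover shut to its stop, and handed the job in at about 32 s; hand-in returned no verdict.

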